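Roll a sample jar up the reader's gutter into its pocket and start the read

TASK

A capped sample jar is lying on its side at the bottom of the sloped gutter of the label reader. With your fingertips, push it so that it rolls up the gutter and over the crest into the pocket at the top, where it stays against the reader by itself and cannot roll back; do not lift it, and do not disturb the other things on the bench. When the jar is lying there, and not before, press the button on top of the reader and let it come up again, leaving the jar in the pocket.

Things in the scene. Friction and masses are not known exactly. Their poses are not given: they have to be found in the camera images.
- gutter: Fixed fixture: dark base plate with a grey gutter (78 mm wide inside, side walls 5 mm thick, 14 mm above the floor) rising along +y to a white reader box. Origin at table height on the gutter's middle line; x across, y level towards the reader, z up. Low end at y = -130 mm, floor z = 30 mm; 7 degree rise to the crest at y = 70 mm, z = 54.6 mm, then a step down into the pocket.
- ramp: Sloped floor of the gutter, fixed to it. Origin on the floor surface at the low end, middle line; x across, y up the slope, z square to the floor. Crest at y = 201.5 mm. A lip 10 mm high at y = -4 to 0 mm keeps the jar from rolling out; behind it the end is open, so a fingertip can come down behind the jar.
- pocket (a point): Where the centre of the seated jar lies: fixture y = 89 mm (1 mm play either way), z = 78.6 mm. The pocket's floor is level, 30 mm below this point and 6 mm below the crest, from fixture y = 70 mm (crest) to the reader's face at y = 120 mm.
- jar: The sample jar to be rolled: white plastic, grey screw cap, a cylinder 60 mm in diameter, 70 mm long, 0.14 to 0.28 kg, lying across the gutter, free to roll. Origin at its centre; x along its axis (cap at +x, at the start the gutter's +x); y and z turn as it rolls. Starts at rest on the low lip, centre 23 mm up the slope from the ramp's origin, 30 mm above the floor.
- scan (a joint): Travel of the reader's push button: 0 m released, 0.006 m fully down; sprung, about 1.2 N to start and 4 N fully down; counts as pressed beyond 0.003 m and comes back up by itself.
- scan_top (a point): Centre of the button's top: a black plunger 28 mm in diameter in a round grey collar (44 mm, its rim 10 mm below the released button) on top of the reader, pressed straight down. Released: fixture y = 162 mm, z = 134 mm, x = 0. The reader is a box 105 mm wide (x), from fixture y = 120 to 196 mm, top at z = 112 mm.
- spare_jar: Bystander: a second jar just like the first, standing upright on the table beside the gutter, cap up, 60 mm in diameter, 70 mm high. Origin at its foot.
- pen: Bystander: a marker pen lying on the table on the robot's side of the gutter, 135 mm long, 12 mm thick. Origin under its middle; x along it.
- reagent: Bystander: a small amber bottle standing beside the gutter, 48 mm in diameter, 95 mm high. Origin at its foot.
- beaker: Bystander: a glass cup, 64 mm in diameter, 75 mm high, standing to the left. Origin at its foot.
- tube_rack: Bystander: a red block rack with a few small tubes, 100 x 200 mm and 60 mm high, to the left. Origin under its middle.
- tip_box: Bystander: a blue box with a clear lid, 88 x 123 mm and 72 mm high, to the right. Origin under its middle.
Things that resemble listed ones, but are neither listed nor needed, are in the scene too. Leave any pink or red look-alike of the jar alone.

How it is judged:
On the way, in this order (a step that is already met when the one before it is completed fails the run):
1. the jar lies in the pocket at the top of the gutter (y of jar in the frame of gutter between 0.083 and 0.094 m and z of jar in the frame of gutter between 0.074 and 0.083 m and angle between the x axis of jar and the x axis of gutter, either way round below 0.12 rad), for 0.2 s.
2. the reader's button is pressed (value of joint scan above 0.003 m), for 0.02 s.
At the end, for the whole second after the job is handed in: The jar lies at rest in the pocket, its axis across the gutter within 0.12 rad, its centre 83 to 94 mm along the gutter from the fixture's origin and 74 to 83 mm above the table (not on the crest, not rolled back); the button is up again (under 1.5 mm) (all of step 1 and linear speed of jar below 0.02 m/s and angular speed of jar below 0.3 rad/s and value of joint scan below 0.0015 m); the robot touches nothing.
It fails at once if the jar is lifted off the gutter (its centre more than 42 mm from the line of the sloped floor; it rolls at 30 mm) (z of jar in the frame of ramp above 0.042 m).
It fails at once if the jar leaves the gutter (z of jar in the frame of ramp below 0.005 m or x of jar in the frame of gutter above 0.03 m or x of jar in the frame of gutter below -0.03 m).
It fails at once if the button is pressed before the jar is in the pocket (value of joint scan above 0.003 m and not (y of jar in the frame of gutter between 0.083 and 0.094 m and z of jar in the frame of gutter between 0.074 and 0.083 m and angle between the x axis of jar and the x axis of gutter, either way round below 0.12 rad)).
It fails at once if a bystander (spare jar, pen, amber bottle, cup, tube rack, blue box) is pushed more than 25 mm or tipped (distance of any of spare_jar, pen, reagent, beaker, tube_rack, tip_box from where it was at the start of the episode above 0.025 m or angle between any of spare_jar, pen, reagent, beaker, tube_rack, tip_box's own z axis and vertical above 0.5 rad).
It also fails if it takes over 45 s, if anything falls off the work surface, if the arm or the gripper's body presses on something with over 40 N, if the wrist force passes 120 N, or if a joint passes its speed limit or range.

ROBOT

A 6-joint arm with a two-finger parallel gripper is mounted at the origin on the work surface. World frame = base frame: x ahead of the robot, y to its left, z up, the work surface at z = 0. Lengths are in m, angles in rad, forces in N, time in s.
With the tool pointing down it reaches from about 0.375 to 0.975 m from the base axis. Payload 3.8 kg.
Tool frame: the origin (TCP) lies midway between the tips of the shut fingers; the grasp point (between the pads) lies 19 mm behind it (env.grip_depth is the distance from the TCP to the grasp point, in m); x points along the fingers, y is the direction in which the jaws open and shut, and the axes are right-handed (so a half turn about x gives the same grasp; the last joint's range is limited). The gripper opens to 85 mm and grips with 20 to 120 N. Pads are 22 mm wide; open, the fingers measure 114 mm over their backs; the gripper's body (76 mm by 85 mm) begins 54 mm behind the grasp point. The pads swing forward as they close: fully open they stand 13 mm farther back than shut.
Start: joints at [1.151, 0.264, 1.604, -0, 1.274, -0.037], TCP at [0.252, 0.626, 0.231] pointing down, gripper open.
Joint ranges: [-2.63, 2.63], [-0.94, 2.18], [0.31, 2.57], [-1.31, 4.45], [0, 2.66], [-2.55, 2.55]. Speed limits (rad/s): [2.57, 2.57, 3.14, 3.14, 3.14, 3.14].

INTERFACE

Orientations are given as a unit quaternion [w, x, y, z].
In Python, from station import env gives the robot as it stands.
- The arm moves only by the tool drive_tool, never from a script. Its argument "targets" is text: rows parted by semicolons, each of 7 numbers parted by spaces: the opening in per cent of the stroke, from 0 (shut) to 100 (fully open), then the shift along the tool's x, y, z in m, then the turn, a rotation vector about the tool's x, y, z in degrees. In form: jaw dx dy dz ax ay az; .... A call has exactly 10 rows; each row shifts and turns the commanded pose from where the row before left it, along the tool's axes as they then stand; what a row does not reach is not made up. A row lasts 1/10 s, in which the tool goes at most 50 mm and 8.59 degrees, less where a joint would pass 70% of its speed; a pose out of reach is approached as far as the arm can. A call with a gripper value outside its range is refused whole. The fingers move at their own pace and stop on an object; the grip force is fixed at half the most. Time passes only in rows, so rows that do not move let the fingers close, or fill a call up. It gives the time, the measured TCP pose, the force and the opening at its end, in the units of the state.
- env.get_obs(): the state, without advancing time (a new reading comes with each control period).
- env.capture(name): name is "side" or "top" or "wrist"; returns a dict with "pixels" (480x640x3 uint8, red, green, blue), "fx", "fy", "cx", "cy" (pixels), "k1" (the pictures are not rectified: a ray, as slopes to the right and down, at radius r is drawn at 1 + k1 r^2 times it, then the intrinsics apply), "R" (3x3) and "t" (3): a world point X has camera coordinates R X + t; the wrist camera has in their place "hand_eye" (4x4, takes a point from camera to tool coordinates, whose origin is the TCP and whose axes are the tool frame's). Camera axes: x right, y down, z forward; pixel columns grow to the right and rows downward; lengths in m; the calibration is good to about 2 mm. A picture is of the moment at which its call begins: read the wrist's pose just before it. There is no depth.
- env.job_done(): hands the job in, once; it reports no verdict.
The state is a dict: "time": time; "q": joint angles; "joint_vel": joint speeds; "joint_efforts": joint torques, N m; "tool_pos": TCP position; "tcp_rot": TCP orientation; "ft_force": force on the tool from outside, world axes, zero at the start; "moment": the same for the moment, N m; "finger_gap": finger opening in m.
Only numpy, scipy, OpenCV 4.12 (cv2) and the standard library are available. Lean on these libraries where they do the work, as an engineer would, in place of code of your own. Each camera call takes 0.05 s, during which the arm holds its last target.

## Working session

There is one attempt and no reset: what is moved stays moved. The work goes in short steps, Python scripts to look and compute and a tool call to move; the robot and the scene stay as the last step left them, time stands still between calls to the robot, and variables do not carry over. Pictures are saved under pics/ and viewed, and the job is handed in when it is done.

Besides the shell and the picture viewer there is one more tool, called after ">>>" as name(argument=value, ...), one argument or row to a line, values as JSON. drive_tool: Moves the arm, as the interface text tells. Its arguments: {"type":"object","properties":{"targets":{"type":"string"}},"required":["targets"]}

```bash
ls; mkdir -p pics; python3 - <<'E'
from station import env
import cv2
print(env.get_obs())
for n in ["side","top","wrist"]:
    c=env.capture(n); cv2.imwrite(f"pics/{n}0.png",c["pixels"][:,:,::-1])
    print(n,{k:v for k,v in c.items() if k!="pixels"})
E
```

```text
pics
{'time': 0.0, 'q': array([ 1.15112871e+00,  2.64750420e-01,  1.60536869e+00,  1.74863207e-05,
        1.27371372e+00, -3.69251675e-02]), 'joint_vel': array([ 0.00070935, -0.00168464, -0.0010968 , -0.0004254 , -0.00021598,
       -0.00061696]), 'joint_efforts': array([ 5.22842493e-04, -5.15085983e+01, -3.67333603e+01, -1.72167743e-04,
        1.25973884e-02, -5.12116088e-06]), 'tool_pos': array([0.25180282, 0.62548523, 0.22996675]), 'tcp_rot': array([ 0.6940123 ,  0.133727  ,  0.69438231, -0.13526727]), 'ft_force': array([0.07646136, 0.66243836, 0.51976883]), 'moment': array([-0.02537475,  0.06484482, -0.02724748]), 'finger_gap': 0.08522807956428363}
side {'fx': 526.1660996953655, 'fy': 526.1660996953655, 'cx': 321.2256869942701, 'cy': 237.3940372489039, 'k1': -0.060728609215178926, 'R': array([[ 0.85517698, -0.51809422,  0.01583372],
       [-0.3244678 , -0.55889537, -0.76312294],
       [ 0.40421898,  0.64746764, -0.64605935]]), 't': array([-0.4749507 ,  0.27246018,  1.32902206])}
top {'fx': 546.1216763978827, 'fy': 546.1216763978827, 'cx': 317.47497305057766, 'cy': 239.36938221656874, 'k1': -0.02701973578678483, 'R': array([[-0.02892011, -0.99957956,  0.00208289],
       [-0.98065345,  0.02796881, -0.19374353],
       [ 0.19360382, -0.00764568, -0.98105   ]]), 't': array([0.01588025, 0.55266507, 1.32166208])}
wrist {'fx': 361.82150872285285, 'fy': 361.82150872285285, 'cx': 320.32402827245176, 'cy': 230.39382471209194, 'k1': -0.0201351203252187, 'hand_eye': array([[ 2.98097163e-04, -3.09210683e-01,  9.50993514e-01,
        -1.42790636e-01],
       [ 9.99999864e-01,  4.99859472e-04, -1.50931874e-04,
         9.14389096e-04],
       [-4.28693368e-04,  9.50993430e-01,  3.09210790e-01,
        -7.82504774e-02],
       [ 0.00000000e+00,  0.00000000e+00,  0.00000000e+00,
         1.00000000e+00]])}
```

View pics/side0.png

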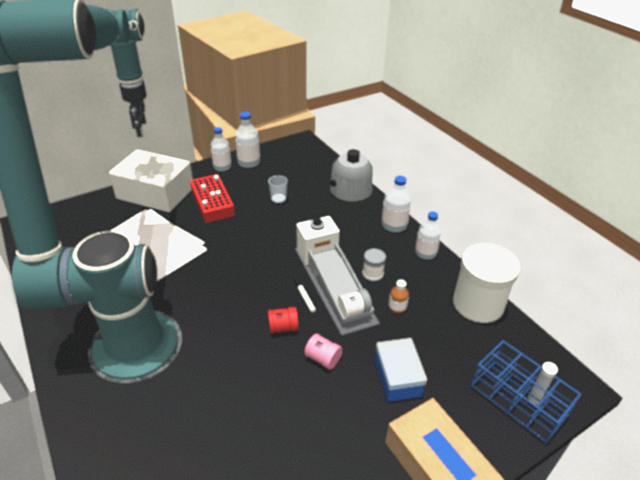

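View pics/top0.png

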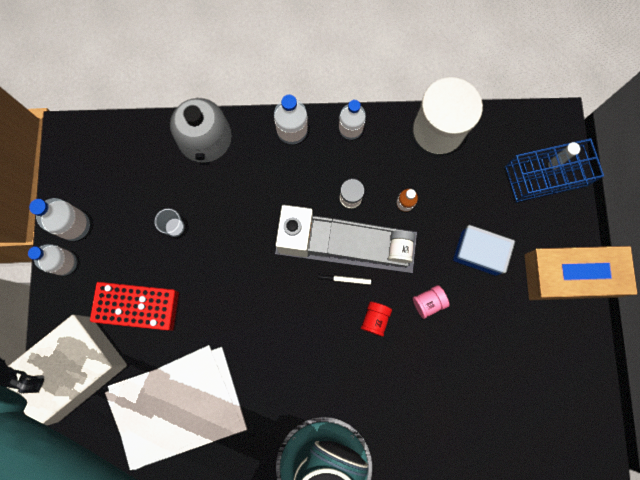

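View pics/wrist0.png

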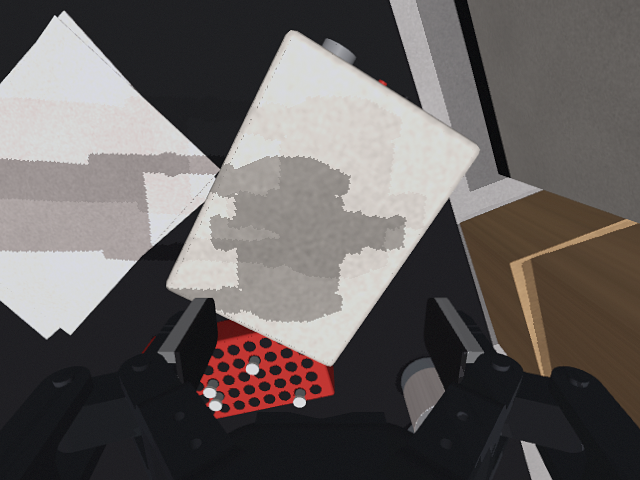

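```bash
python3 - <<'E'
import cv2
a=cv2.imread("pics/top0.png")[185:285,260:430]; cv2.imwrite("pics/topc.png",cv2.resize(a,None,fx=4.7,fy=4.7,interpolation=cv2.INTER_CUBIC))
a=cv2.imread("pics/side0.png")[205:345,265:425]; cv2.imwrite("pics/sidec.png",cv2.resize(a,None,fx=4.25,fy=4.25,interpolation=cv2.INTER_CUBIC))
E
```

```text
(no output)
```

View pics/topc.png

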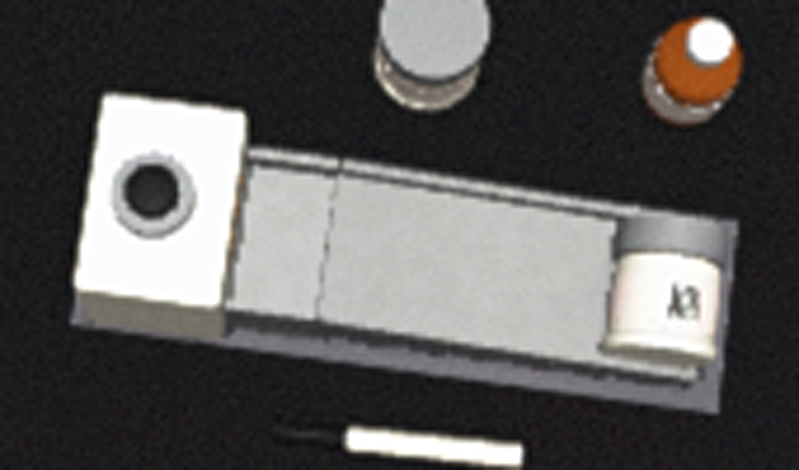

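View pics/sidec.png

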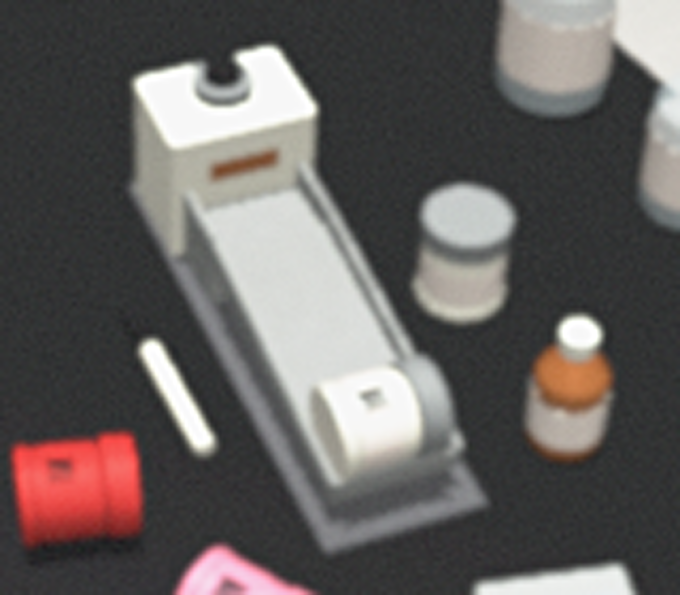

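```bash
cat > h.py <<'E'
import numpy as np, cv2, json
from scipy.optimize import least_squares
def ray(c,u,v):
    p=cv2.undistortPoints(np.array([[[u,v]]],float),np.array([[c["fx"],0,c["cx"]],[0,c["fy"],c["cy"]],[0,0,1]]),np.array([c["k1"],0,0,0.]))[0,0]
    R=np.array(c["R"]);t=np.array(c["t"]); return -R.T@t, R.T@np.array([p[0],p[1],1])
def onz(c,u,v,z):
    o,d=ray(c,u,v); return o+d*(z-o[2])/d[2]
E
python3 - <<'E'
from station import env
from h import *
T=env.capture("top");S=env.capture("side")
top=lambda x,y:(x/4.7+260-.39,y/4.7+185-.39); sid=lambda x,y:(x/4.25+265-.38,y/4.25+205-.38)
F=lambda y,z,x:(x,y,z)
obs=[(T,top(105,95),F(.196,.112,.0525)),(T,top(246,113),F(.120,.112,.0525)),(T,top(225,303),F(.120,.112,-.0525)),(T,top(78,290),F(.196,.112,-.0525)),
(T,top(150,190),F(.162,.134,0)),(T,top(340,165),F(.07,.0546,.039)),(T,top(318,318),F(.07,.0546,-.039)),
(S,sid(135,80),F(.196,.112,-.0525)),(S,sid(275,46),F(.196,.112,.0525)),(S,sid(317,105),F(.12,.112,.0525)),(S,sid(172,148),F(.12,.112,-.0525))]
W=[onz(c,*p,f[2])[:2] for c,p,f in obs]
def res(p):
    a=p[2];R=np.array([[np.cos(a),-np.sin(a)],[np.sin(a),np.cos(a)]])
    return np.concatenate([p[:2]+R@np.array(f[:2])-w for (c,_,f),w in zip(obs,W)])
r=least_squares(res,[.5,0,0.]);print(r.x,np.degrees(r.x[2]));print((r.fun.reshape(-1,2)*1000).round(1))
a=r.x[2];R=np.array([[np.cos(a),-np.sin(a)],[np.sin(a),np.cos(a)]])
for n,f in dict(low=(0,-.13),jar=(0,-.13+.023*.9925-.03*.1219),crest=(0,.07),pocket=(0,.089),btn=(0,.162)).items(): print(n,(r.x[:2]+R@np.array(f)).round(4))
print("jar cap/base",onz(T,*top(662,285),.09),onz(T,*top(668,215),.06))
print("pen", onz(T,*top(275,435),.006),onz(T,*top(522,455),.006), "spare",onz(T,*top(437,40),.07),"reag",onz(T,*top(712,40),.095))
E
```

```text
[ 0.5512687  -0.10038621 -0.14420359] -8.262256816632679
[[ 1.5  1.4]
 [ 2.3 -0.9]
 [-1.8  0.8]
 [ 0.2  1. ]
 [ 0.9 -1.5]
 [-2.6  1.4]
 [ 3.6 -1.9]
 [-1.7  0.9]
 [-1.2  1.7]
 [-2.4 -3.8]
 [ 1.2  0.9]]
low [ 0.5326 -0.229 ]
jar [ 0.5353 -0.2101]
crest [ 0.5613 -0.0311]
pocket [ 0.5641 -0.0123]
btn [0.5745 0.0599]
jar cap/base [ 0.52533181 -0.20244441  0.09      ] [ 0.56879835 -0.21275504  0.06      ]
pen [0.46321222 0.00083511 0.006     ] [ 0.44831442 -0.13391301  0.006     ] spare [ 0.6665535 -0.0922222  0.07     ] reag [ 0.65538724 -0.2358687   0.095     ]
```

```bash
cat >> h.py <<'E'
from scipy.spatial.transform import Rotation as Ro
FX=np.array([0.5513,-0.1004]);YAW=-0.1442
def fix2w(x,y,z,F=FX,a=None):
    a=YAW if a is None else a
    return np.array([F[0]+np.cos(a)*x-np.sin(a)*y,F[1]+np.sin(a)*x+np.cos(a)*y,z])
def tgtR(sgn,a=None):
    a=YAW if a is None else a
    X=np.array([0,0,-1.]);Y=sgn*np.array([np.cos(a),np.sin(a),0]);return Ro.from_matrix(np.array([X,Y,np.cross(X,Y)]).T)
def cur(o): 
    q=o["tcp_rot"];return np.array(o["tool_pos"]),Ro.from_quat([q[1],q[2],q[3],q[0]])
def plan(o,p,R,n):
    p0,R0=cur(o);rv=(R0.inv()*R).as_rotvec()
    print("total shift in tool",(R0.inv().apply(p-p0)).round(4),"rotvec deg",np.degrees(rv).round(2),"n",n)
E
python3 - <<'E'
from station import env
from h import *
o=env.get_obs();p,R=cur(o);print(R.as_matrix().round(3))
T=env.capture("top")
top=lambda x,y:(x/4.7+260-.39,y/4.7+185-.39)
P=[onz(T,*top(*q),.006)[:2] for q in [(70,325),(716,410),(738,220)]]
d=P[1]-P[0];print("plate yaw",np.arctan2(d[0],-d[1]), P)
d=P[2]-P[1];print(np.arctan2(d[1],d[0]))
print("fix low mid",(P[1]+P[2])/2)
for z,(u,v),(s,t) in [(.06,(250,150),(630,210))]:
  d=onz(T,u/4.7+260,v/4.7+185,.0686)-onz(T,s/4.7+260,t/4.7+185,.049);print("wall",np.arctan2(-d[0],d[1]))
tp=fix2w(0,-.20,.2);print(tp)
for s in(1,-1): plan(o,tp,tgtR(s),0)
E
```

```text
[[-0.     0.374  0.928]
 [-0.001  0.928 -0.374]
 [-1.    -0.001 -0.   ]]
plate yaw -0.16107768835411543 [array([0.52750207, 0.11220481]), array([ 0.46999712, -0.24170363]), array([ 0.57618831, -0.26062741])]
-0.17635356520449866
fix low mid [ 0.52309271 -0.25116552]
wall -0.16675166205186098
[ 0.52255984 -0.29832424  0.2       ]
total shift in tool [ 0.0314 -0.7562  0.5962] rotvec deg [7.633e+01 4.000e-02 5.000e-02] n 0
total shift in tool [ 0.0314 -0.7562  0.5962] rotvec deg [-1.0367e+02 -6.0000e-02  4.0000e-02] n 0
```

```bash
sed -i 's/^FX=.*/FX=np.array([0.5513,-0.1004]);YAW=-0.16/' h.py; python3 - <<'E'
from station import env
from h import *
o=env.get_obs(); plan(o,fix2w(0,0,.30),tgtR(1),0)
E
```

```text
total shift in tool [-0.0688 -0.562   0.5489] rotvec deg [7.723e+01 3.000e-02 4.000e-02] n 0
```

>>> drive_tool(
  targets="100 -0.007 -0.028 0.0275 0 0 0; 100 -0.007 -0.028 0.0275 0 0 0; 100 -0.007 -0.028 0.0275 0 0 0; 100 -0.007 -0.028 0.0275 0 0 0; 100 -0.007 -0.028 0.0275 0 0 0; 100 -0.007 -0.028 0.0275 0 0 0; 100 -0.007 -0.028 0.0275 0 0 0; 100 -0.007 -0.028 0.0275 0 0 0; 100 -0.007 -0.028 0.0275 0 0 0; 100 -0.007 -0.028 0.0275 0 0 0",
)

```text
time: 1.3
tool_pos: [0.4029, 0.2622, 0.3017]
tcp_rot: [0.694, 0.135, 0.694, -0.134]
ft_force: [1.1, -0.1, 0.9]
finger_gap: 0.0854
```

>>> drive_tool(
  targets="50 0 -0.028 0.0275 0 0 0; 50 0 -0.028 0.0275 0 0 0; 50 0 -0.028 0.0275 0 0 0; 50 0 -0.028 0.0275 0 0 0; 50 0 -0.028 0.0275 0 0 0; 50 0 -0.028 0.0275 0 0 0; 50 0 -0.028 0.0275 0 0 0; 50 0 -0.028 0.0275 0 0 0; 50 0 -0.028 0.0275 0 0 0; 50 0 -0.028 0.0275 0 0 0",
)

```text
time: 2.3
tool_pos: [0.5535, -0.1004, 0.3015]
tcp_rot: [0.694, 0.135, 0.694, -0.135]
ft_force: [0.4, 0.8, -0.4]
finger_gap: 0.0423
```

>>> drive_tool(
  targets="38 0 0 0 7.7 0 0; 38 0 0 0 7.7 0 0; 38 0 0 0 7.7 0 0; 38 0 0 0 7.7 0 0; 38 0 0 0 7.7 0 0; 38 0 0 0 7.7 0 0; 38 0 0 0 7.7 0 0; 38 0 0 0 7.7 0 0; 38 0 0 0 7.7 0 0; 38 0 0 0 7.7 0 0",
)

```text
time: 3.3
tool_pos: [0.553, -0.0988, 0.3012]
tcp_rot: [-0.458, -0.539, -0.458, 0.539]
ft_force: [-0.5, 0.4, -0.2]
finger_gap: 0.0319
```

```bash
python3 - <<'E'
from station import env
from h import *
import pickle
o=env.get_obs();c=env.capture("wrist");pickle.dump((o,c),open("w1.pkl","wb"));cv2.imwrite("pics/w1.png",c["pixels"][:,:,::-1])
print(o["time"],o["q"].round(3),o["finger_gap"]);plan(o,fix2w(0,0,.30),tgtR(1),0)
E
```

```text
3.3 [-0.221  0.013  1.759 -0.     1.369 -0.06 ] 0.0318923624287271
total shift in tool [ 0.0012 -0.0015  0.0019] rotvec deg [-0.08  0.    0.  ] n 0
```

View pics/w1.png

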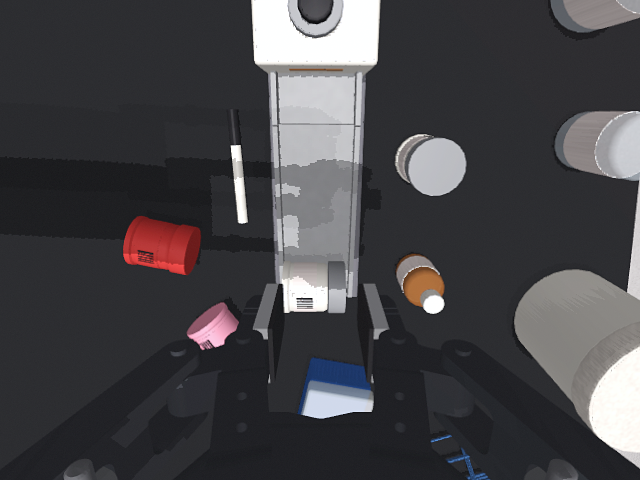

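The wrist view shows the gutter running straight down the image (crest line at row 124, cols 277–360), button at (316,8), white jar with grey cap at (315,287), red (162,245) and pink (213,327) look-alikes outside it.

```bash
cat >> h.py <<'E'
def wc(o,c):
    p,R=cur(o);H=np.array(c["hand_eye"]);Rw=R.as_matrix()@H[:3,:3];tw=R.as_matrix()@H[:3,3]+p
    d=dict(c);d["R"]=Rw.T;d["t"]=-Rw.T@tw;return d
def w2f(w): 
    d=np.array(w)[:2]-FX;c,s=np.cos(YAW),np.sin(YAW);return np.array([c*d[0]+s*d[1],-s*d[0]+c*d[1]])
E
python3 - <<'E'
from h import *
import pickle
o,c=pickle.load(open("w1.pkl","rb"));a=c["pixels"][:,:,::-1][0:330,220:400]
cv2.imwrite("pics/w1a.png",cv2.resize(a[:140],None,fx=4.2,fy=4.2,interpolation=cv2.INTER_CUBIC))
cv2.imwrite("pics/w1b.png",cv2.resize(a[230:330],None,fx=4.2,fy=4.2,interpolation=cv2.INTER_CUBIC))
E
```

```text
(no output)
```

View pics/w1a.png

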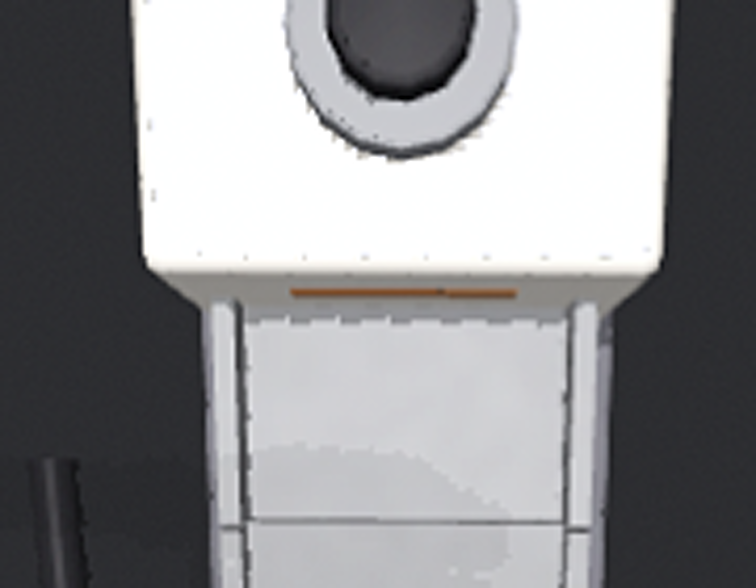

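View pics/w1b.png

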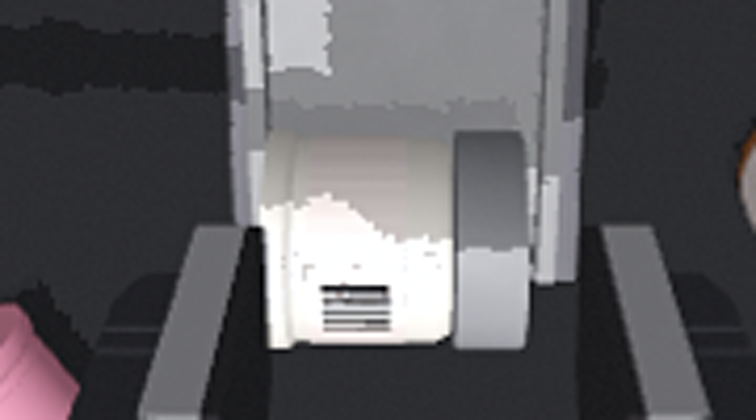

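```bash
python3 - <<'E'
from h import *
import pickle
o,c=pickle.load(open("w1.pkl","rb"));c=wc(o,c)
A=lambda x,y:(x/4.2+220-.38,y/4.2-.38);B=lambda x,y:(x/4.2+220-.38,y/4.2+230-.38)
for n,p,z in [("crestL",A(245,521),.0546),("crestR",A(565,523),.0546),("rdL",A(148,268),.112),("rdR",A(660,268),.112),("btnL",A(327,10),.134),("btnR",A(475,10),.134),("btnbot",A(401,98),.134),
 ("RWouter end",B(577,282),.044),("RWinner end",B(538,282),.044),("jarL",B(265,240),.0926),("jarR",B(527,240),.0926),("jarrear L",B(280,348),.075)]:
    w=onz(c,*p,z);print(n,w.round(4),"fix",w2f(w).round(4))
E
```

```text
crestL [ 0.5221 -0.0235  0.0546] fix [-0.0411  0.0713]
crestR [ 0.5998 -0.0366  0.0546] fix [0.0378 0.0707]
rdL [0.519  0.0282 0.112 ] fix [-0.0524  0.1218]
rdR [0.6204 0.0117 0.112 ] fix [0.0504 0.1217]
btnL [0.5629 0.0616 0.134 ] fix [-0.0143  0.1618]
btnR [0.5891 0.0573 0.134 ] fix [0.0122 0.1617]
btnbot [0.5737 0.0455 0.134 ] fix [-0.0011  0.1476]
RWouter end [ 0.5771 -0.2411  0.044 ] fix [ 0.0479 -0.1348]
RWinner end [ 0.5658 -0.2392  0.044 ] fix [ 0.0364 -0.1348]
jarL [ 0.4985 -0.1894  0.0926] fix [-0.0379 -0.0963]
jarR [ 0.5648 -0.2002  0.0926] fix [ 0.0293 -0.0964]
jarrear L [ 0.4928 -0.2311  0.075 ] fix [-0.0369 -0.1383]
```

```bash
sed -i 's/^FX=.*/FX=np.array([0.5502,-0.0994]);YAW=-0.163/' h.py; python3 - <<'E'
from station import env
from h import *
T=env.capture("top")
for p in [(464,226),(515,239),(504,273),(457,263)]: print("box",w2f(onz(T,*p,.072)).round(3))
o=env.get_obs(); plan(o,fix2w(-.001,-.172,.301),tgtR(1),0);plan(o,fix2w(-.001,-.172,.048),tgtR(1),0)
E
```

```text
box [ 0.066 -0.261]
box [ 0.05 -0.39]
box [-0.039 -0.369]
box [-0.03  -0.251]
total shift in tool [ 0.0003 -0.0049  0.1731] rotvec deg [ 0.39 -0.   -0.  ] n 0
total shift in tool [ 0.2533 -0.0049  0.1731] rotvec deg [ 0.39 -0.   -0.  ] n 0
```

>>> drive_tool(
  targets="38 0 0 0.035 0.4 0 0; 38 0 -0.002 0.035 0 0 0; 38 0 -0.003 0.035 0 0 0; 38 0 0 0.035 0 0 0; 38 0 0 0.033 0 0 0; 38 0.035 0 0 0 0 0; 38 0.04 0 0 0 0 0; 38 0.04 0 0 0 0 0; 38 0.035 0 0 0 0 0; 38 0.03 0 0 0 0 0",
)

```text
time: 4.4
tool_pos: [0.5195, -0.2683, 0.119]
tcp_rot: [-0.458, -0.538, -0.459, 0.538]
ft_force: [-0.0, 0.4, 0.2]
finger_gap: 0.0325
```

```bash
python3 - <<'E'
from station import env
from h import *
import pickle
o=env.get_obs();c=env.capture("wrist");s=env.capture("side");cv2.imwrite("pics/w2.png",c["pixels"][:,:,::-1])
cv2.imwrite("pics/s2.png",cv2.resize(s["pixels"][205:345,265:425,::-1],None,fx=4,fy=4,interpolation=cv2.INTER_CUBIC))
plan(o,fix2w(-.001,-.172,.048),tgtR(1),0); print(w2f(o["tool_pos"]),o["tool_pos"])
E
```

```text
total shift in tool [0.071  0.002  0.0004] rotvec deg [ 0.21 -0.04  0.1 ] n 0
[-0.00289276 -0.17165691] [ 0.51948925 -0.26831215  0.119046  ]
```

View pics/w2.png

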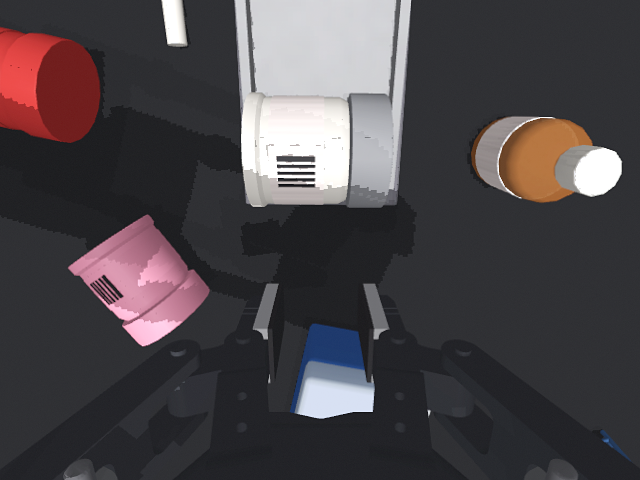

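View pics/s2.png

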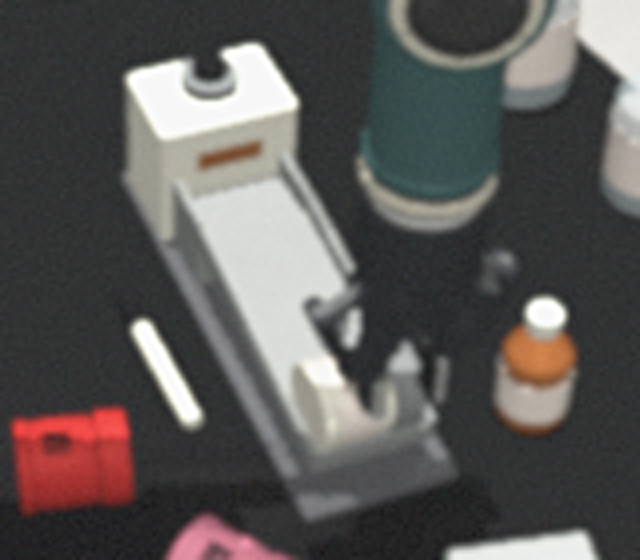

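>>> drive_tool(
  targets="38 0.02 0 0 0 0 0; 38 0.02 0 0 0 0 0; 38 0.015 0 0 0 0 0; 38 0.01 0 0 0 0 0; 38 0.005 0 0 0 0 0; 38 0 0 0 0 0 0; 38 0 0 -0.004 0 0 0; 38 0 0 -0.004 0 0 0; 38 0 0 -0.003 0 0 0; 38 0 0 0 0 0 0",
)

```text
time: 5.5
tool_pos: [0.5225, -0.2574, 0.0518]
tcp_rot: [0.458, 0.539, 0.458, -0.539]
ft_force: [-0.3, -0.7, 0.0]
finger_gap: 0.0325
```

```bash
python3 - <<'E'
from station import env
from h import *
o=env.get_obs();c=env.capture("wrist");s=env.capture("side");cv2.imwrite("pics/w3.png",c["pixels"][:,:,::-1])
cv2.imwrite("pics/s3.png",cv2.resize(s["pixels"][205:345,265:425,::-1],None,fx=4,fy=4,interpolation=cv2.INTER_CUBIC))
print(w2f(o["tool_pos"]),o["tool_pos"],o["finger_gap"],o["ft_force"])
E
```

```text
[-0.00166122 -0.16040873] [ 0.5225298  -0.25741291  0.05177839] 0.032507981717727896 [-0.25267609 -0.69760181  0.00136421]
```

View pics/w3.png

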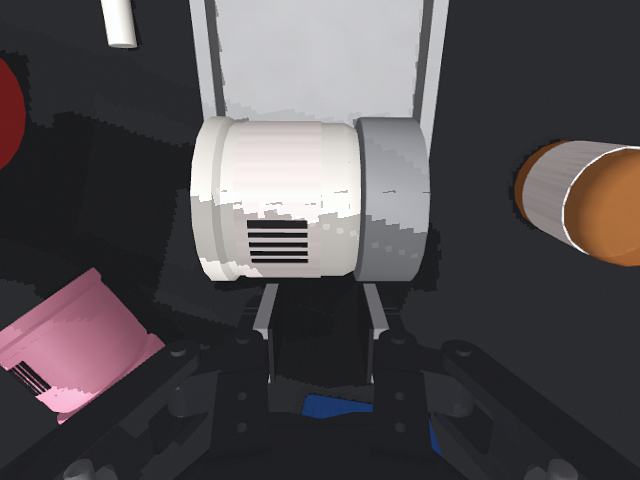

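View pics/s3.png

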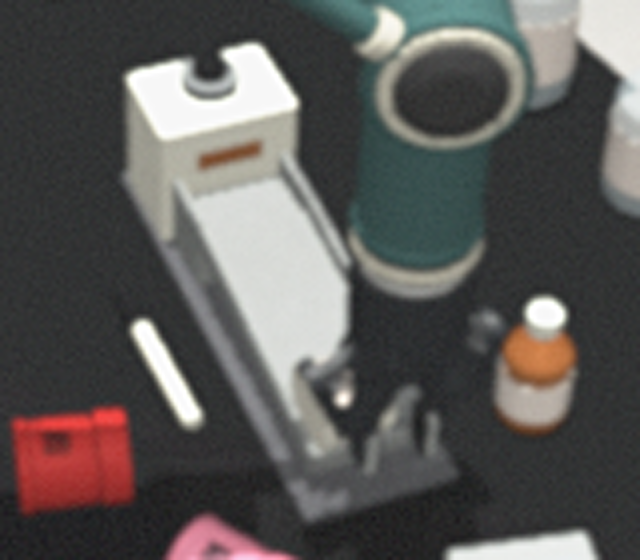

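>>> drive_tool(
  targets="38 0.002 0 -0.003 0 0 0; 38 0 0 -0.004 0 0 0; 38 0 0 -0.005 0 0 0; 38 -0.001 0 -0.006 0 0 0; 38 -0.001 0 -0.006 0 0 0; 38 -0.001 0 -0.006 0 0 0; 38 -0.001 0 -0.006 0 0 0; 38 -0.001 0 -0.006 0 0 0; 38 -0.001 0 -0.006 0 0 0; 38 -0.001 0 -0.006 0 0 0",
)

```text
time: 6.6
tool_pos: [0.531, -0.204, 0.0564]
tcp_rot: [-0.458, -0.539, -0.458, 0.539]
ft_force: [0.5, -1.2, 1.0]
finger_gap: 0.0323
```

```bash
python3 - <<'E'
from station import env
from h import *
o=env.get_obs();c=env.capture("wrist");cv2.imwrite("pics/w4.png",c["pixels"][:,:,::-1])
print(w2f(o["tool_pos"]),o["tool_pos"],o["finger_gap"],o["ft_force"])
E
```

```text
[-0.00197037 -0.10635209] [ 0.53099702 -0.20402263  0.05638849] 0.03229215030332116 [ 0.53844967 -1.22911523  1.00049916]
```

View pics/w4.png

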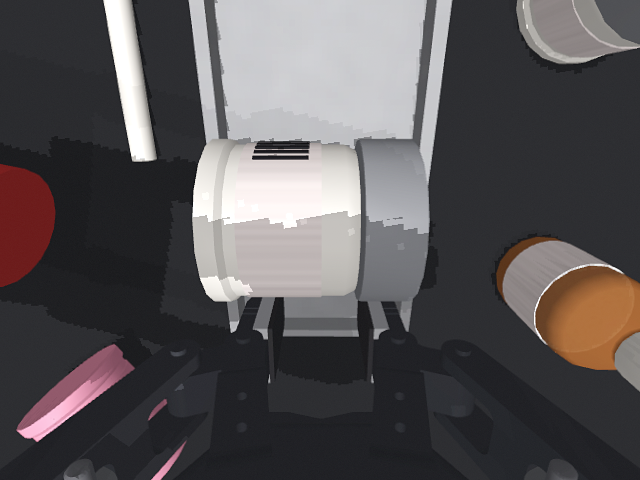

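>>> drive_tool(
  targets="38 0 0 -0.007 0 0 0; 38 -0.0005 0 -0.008 0 0 0; 38 -0.0005 0 -0.008 0 0 0; 38 -0.0005 0 -0.008 0 0 0; 38 -0.0005 0 -0.008 0 0 0; 38 -0.0005 0 -0.008 0 0 0; 38 -0.0005 0 -0.008 0 0 0; 38 -0.0005 0 -0.008 0 0 0; 38 -0.0005 0 -0.008 0 0 0; 38 -0.0005 0 -0.008 0 0 0",
)

```text
time: 7.65
tool_pos: [0.5438, -0.1259, 0.0608]
tcp_rot: [-0.458, -0.539, -0.458, 0.539]
ft_force: [0.8, -1.6, 0.6]
finger_gap: 0.0326
```

```bash
python3 - <<'E'
from station import env
from h import *
o=env.get_obs();c=env.capture("wrist");cv2.imwrite("pics/w5.png",c["pixels"][:,:,::-1])
print(w2f(o["tool_pos"]),o["tool_pos"],o["finger_gap"],o["ft_force"])
E
```

```text
[-0.00200978 -0.02721017] [ 0.54380122 -0.12592335  0.06080392] 0.03258346708361892 [ 0.84815227 -1.5915697   0.56081182]
```

View pics/w5.png

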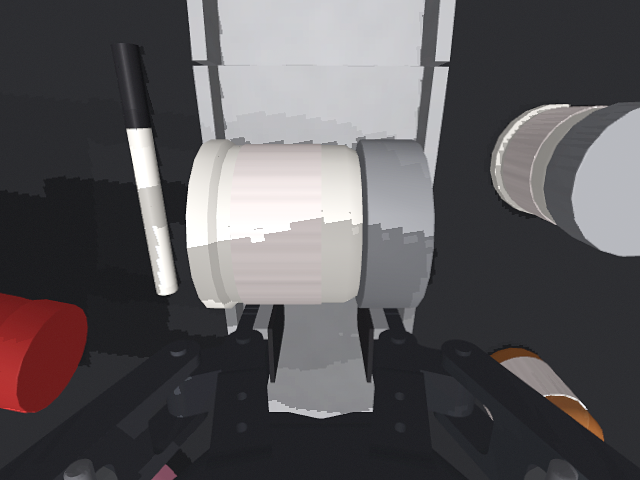

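>>> drive_tool(
  targets="38 -0.001 0 -0.008 0 0 0; 38 -0.0005 0 -0.008 0 0 0; 38 -0.0005 0 -0.008 0 0 0; 38 -0.0005 0 -0.008 0 0 0; 38 -0.0005 0 -0.008 0 0 0; 38 -0.0005 0 -0.007 0 0 0; 38 -0.0005 0 -0.006 0 0 0; 38 -0.0005 0 -0.006 0 0 0; 38 -0.0005 0 -0.006 0 0 0; 38 0 0 -0.004 0 0 0",
)

```text
time: 8.7
tool_pos: [0.5548, -0.0577, 0.0656]
tcp_rot: [0.457, 0.539, 0.458, -0.539]
ft_force: [-0.8, -0.7, -0.0]
finger_gap: 0.0324
```

```bash
python3 - <<'E'
from station import env
from h import *
o=env.get_obs();c=env.capture("wrist");s=env.capture("side");t=env.capture("top");cv2.imwrite("pics/w6.png",c["pixels"][:,:,::-1])
cv2.imwrite("pics/s6.png",cv2.resize(s["pixels"][205:345,265:425,::-1],None,fx=4,fy=4,interpolation=cv2.INTER_CUBIC))
print(w2f(o["tool_pos"]),o["tool_pos"],o["finger_gap"],o["ft_force"])
E
```

```text
[-0.00218933  0.04191276] [ 0.55484125 -0.05768752  0.06559373] 0.03235378273240463 [-0.7647944  -0.65347599 -0.03807132]
```

View pics/w6.png

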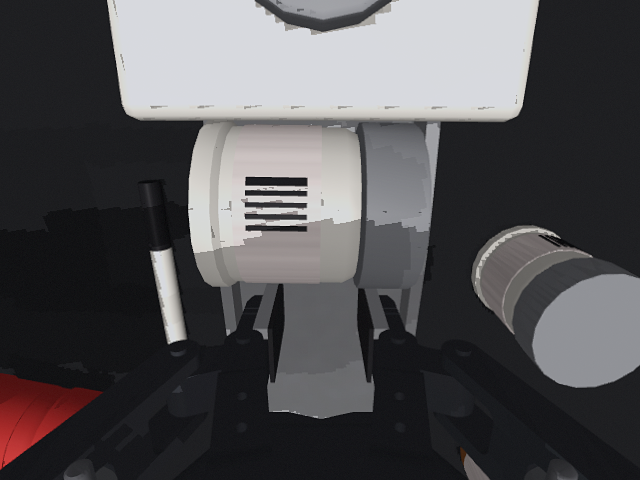

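View pics/s6.png

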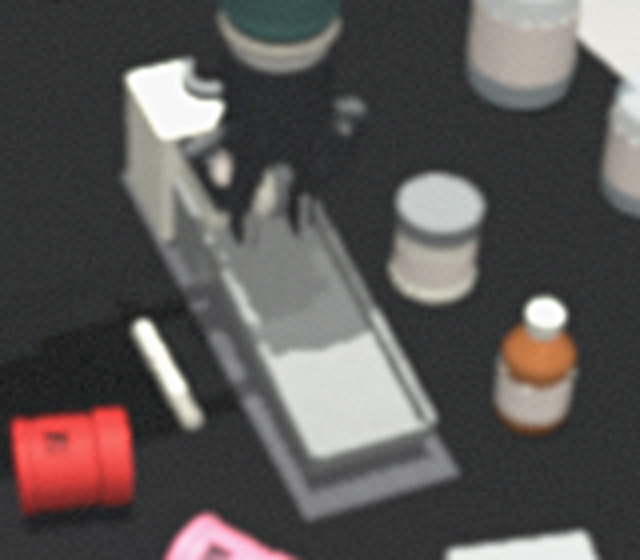

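>>> drive_tool(
  targets="38 0 0 0.006 0 0 0; 38 0 0 0.01 0 0 0; 38 -0.002 0 0.012 0 0 0; 38 -0.01 0 0.01 0 0 0; 38 -0.03 0 0 0 0 0; 38 -0.04 0 0 0 0 0; 38 -0.04 0 0 0 0 0; 20 -0.03 0 0 0 0 0; 0 -0.02 0 0 0 0 0; 0 0 0 0 0 0 0",
)

```text
time: 9.85
tool_pos: [0.5512, -0.0976, 0.243]
tcp_rot: [0.46, 0.541, 0.455, -0.537]
ft_force: [-0.1, -0.5, 0.1]
finger_gap: 0.0
```

```bash
python3 - <<'E'
from station import env
from h import *
import pickle
o=env.get_obs();c=env.capture("wrist");pickle.dump((o,c),open("w7.pkl","wb"));cv2.imwrite("pics/w7.png",c["pixels"][:,:,::-1]);s=env.capture("side")
cv2.imwrite("pics/s7.png",cv2.resize(s["pixels"][205:345,265:425,::-1],None,fx=4,fy=4,interpolation=cv2.INTER_CUBIC))
print(w2f(o["tool_pos"]),o["tool_pos"],o["finger_gap"],o["ft_force"])
plan(o,fix2w(-.001,.162,.215),tgtR(1),0)
E
```

```text
[0.00067861 0.00195451] [ 0.55118679 -0.09758153  0.24304005] 1.0354655847292696e-05 [-0.08399132 -0.53262996  0.07874524]
total shift in tool [ 0.0279 -0.0021 -0.1601] rotvec deg [-0.05  0.04 -0.51] n 0
```

View pics/w7.png

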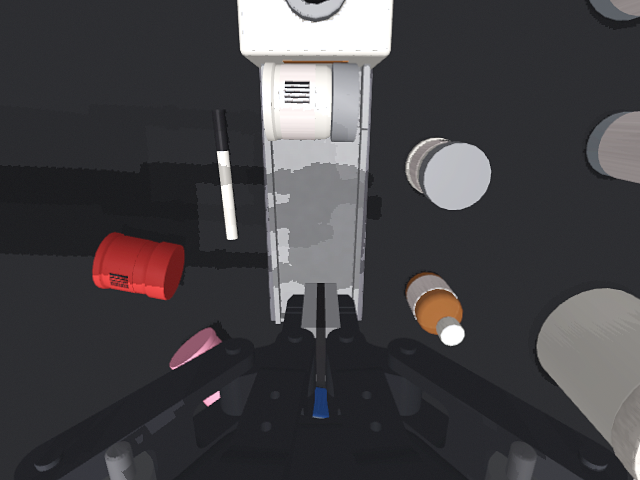

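View pics/s7.png

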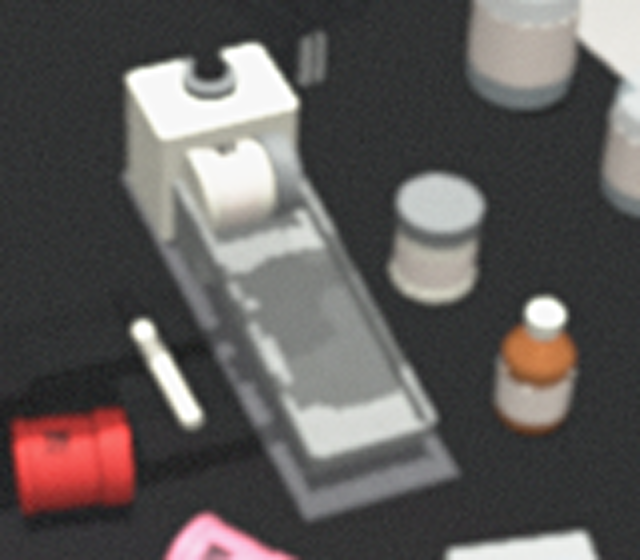

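```bash
python3 - <<'E'
from h import *
import pickle
o,c=pickle.load(open("w7.pkl","rb"));c=wc(o,c)
g=c["pixels"][55:150,300:312].mean((1,2)); print(np.round(g).astype(int)[:14],np.round(g).astype(int)[78:92])
def yz(u,v):
    o_,d=ray(c,u,v); a=w2f(o_)[1]; b=w2f(o_+d)[1]-a; n=np.array([b,d[2]]);return np.array([a,o_[2]]),n/np.linalg.norm(n)
for top,bot in [(63,140),(65,139)]:
    p,n1=yz(306,top);_,n2=yz(306,bot);n=n1+n2;print("jar y at z=.0786:",p[0]+n[0]*(.0786-p[1])/n[1])
for u in(266,330): pass
print("front edge ends",w2f(onz(c,266,100,.108)),w2f(onz(c,358,100,.108)))
E
```

```text
[173 138 136 137 139 132  88  57 101 164 194 205 214 220] [211 204 200 194 184 172 149 183 191 190 190 190 190 190]
jar y at z=.0786: 0.0896241580240517
jar y at z=.0786: 0.08931595616337772
front edge ends [-0.03616191  0.090797  ] [0.03047335 0.09076493]
```

>>> drive_tool(
  targets="0 0 -0.001 -0.025 0 0 -0.5; 0 0 -0.001 -0.03 0 0 0; 0 0 0 -0.03 0 0 0; 0 0 0 -0.03 0 0 0; 0 0 0 -0.03 0 0 0; 0 0.015 0 -0.015 0 0 0; 0 0.03 0 0 0 0 0; 0 0.03 0 0 0 0 0; 0 0.015 0 0 0 0 0; 0 0 0 0 0 0 0",
)

```text
time: 10.95
tool_pos: [0.5684, 0.0616, 0.1429]
tcp_rot: [-0.453, -0.534, -0.462, 0.544]
ft_force: [0.0, -0.5, 0.4]
finger_gap: 0.0
```

```bash
python3 - <<'E'
from station import env
from h import *
o=env.get_obs();c=env.capture("wrist");cv2.imwrite("pics/w8.png",c["pixels"][:,:,::-1]);s=env.capture("side")
cv2.imwrite("pics/s8.png",cv2.resize(s["pixels"][205:345,265:425,::-1],None,fx=4,fy=4,interpolation=cv2.INTER_CUBIC))
print(w2f(o["tool_pos"]),o["tool_pos"],o["ft_force"])
E
```

```text
[-0.00815299  0.16181523] [0.56841432 0.06159342 0.14287808] [ 0.02307291 -0.46840493  0.43166072]
```

View pics/w8.png

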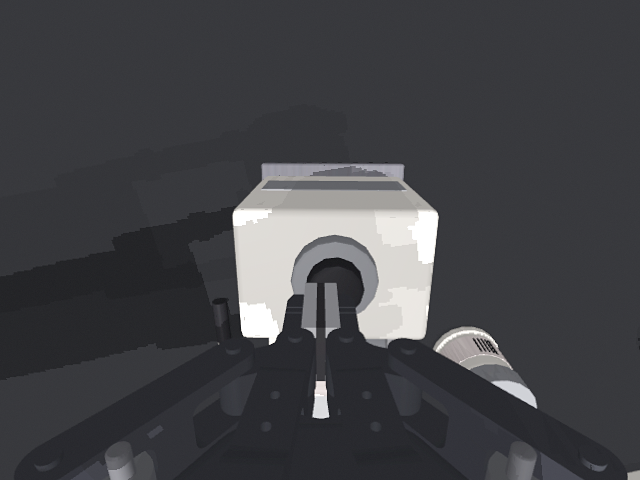

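View pics/s8.png

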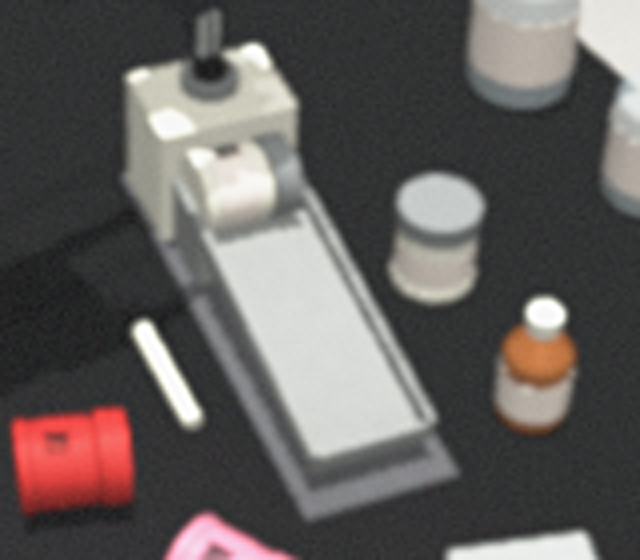

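```bash
python3 - <<'E'
from station import env
from h import *
plan(env.get_obs(),fix2w(-.001,.162,.140),tgtR(1),0)
E
```

```text
total shift in tool [0.0073 0.004  0.0006] rotvec deg [-0.02  0.03  0.56] n 0
```

>>> drive_tool(
  targets="0 0 0 0 0 0 0.5; 0 0 0 0 0 0 0; 0 0 0 0 0 0 0; 0 0 0 0 0 0 0; 0 0 0 0 0 0 0; 0 0 0 0 0 0 0; 0 0 0 0 0 0 0; 0 0 0 0 0 0 0; 0 0 0 0 0 0 0; 0 0 0 0 0 0 0",
)

```text
time: 12.05
tool_pos: [0.572, 0.0623, 0.1477]
tcp_rot: [-0.458, -0.539, -0.458, 0.539]
ft_force: [0.9, 0.2, -0.9]
finger_gap: 0.0001
```

```bash
python3 - <<'E'
from station import env
from h import *
o=env.get_obs();print(o["tool_pos"],w2f(o["tool_pos"]),o["joint_vel"].round(4))
plan(o,fix2w(-.001,.162,.140),tgtR(1),0)
E
```

```text
[0.57195033 0.06231221 0.14771446] [-0.00478049  0.16309832] [ 0.0013 -0.0005 -0.0006  0.0005  0.0018  0.0001]
total shift in tool [0.0077 0.0038 0.0011] rotvec deg [0.01 0.   0.01] n 0
```

>>> drive_tool(
  targets="0 0 0.002 0.001 0 0 0; 0 0 0.002 0 0 0 0; 0 0.004 0 0 0 0 0; 0 0.004 0 0 0 0 0; 0 0.003 0 0 0 0 0; 0 0.002 0 0 0 0 0; 0 0.002 0 0 0 0 0; 0 0.002 0 0 0 0 0; 0 0 0 0 0 0 0; 0 0 0 0 0 0 0",
)

```text
time: 13.05
tool_pos: [0.5756, 0.0607, 0.131]
tcp_rot: [-0.458, -0.539, -0.458, 0.539]
ft_force: [-2.2, -0.3, 2.4]
finger_gap: 0.0001
```

```bash
python3 - <<'E'
from station import env
from h import *
o=env.get_obs();print(o["tool_pos"],w2f(o["tool_pos"]),o["ft_force"])
E
```

```text
[0.57563283 0.06068473 0.13097638] [-0.00088271  0.16209001] [-2.23339929 -0.33227379  2.35008449]
```

>>> drive_tool(
  targets="0 0.001 0 0 0 0 0; 0 0.001 0 0 0 0 0; 0 0.0005 0 0 0 0 0; 0 0 0 0 0 0 0; 0 0 0 0 0 0 0; 0 0 0 0 0 0 0; 0 0 0 0 0 0 0; 0 0 0 0 0 0 0; 0 0 0 0 0 0 0; 0 0 0 0 0 0 0",
)

```text
time: 14.05
tool_pos: [0.5759, 0.0607, 0.1284]
tcp_rot: [0.458, 0.539, 0.458, -0.539]
ft_force: [-2.1, 0.6, 3.9]
finger_gap: -0.0002
```

```bash
python3 - <<'E'
from station import env
from h import *
o=env.get_obs();c=env.capture("wrist");cv2.imwrite("pics/w9.png",c["pixels"][200:400,200:460,::-1].repeat(2,0).repeat(2,1))
print(o["tool_pos"],w2f(o["tool_pos"]),o["ft_force"])
for i in range(3): env.capture("side"); print(env.get_obs()["ft_force"].round(2),env.get_obs()["tool_pos"][2])
E
```

```text
[0.57592353 0.06070038 0.12838786] [-0.00059839  0.16215263] [-2.10412808  0.58647735  3.93637466]
[-1.74  0.82  3.08] 0.12835250943104215
[-1.1   0.47  3.06] 0.12837443960264452
[-2.07 -0.25  4.05] 0.12837203893657462
```

View pics/w9.png

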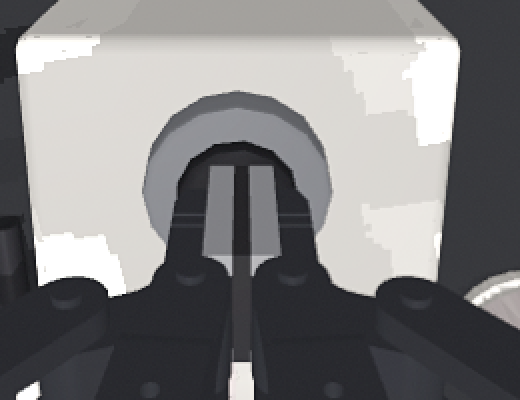

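>>> drive_tool(
  targets="0 0.001 0 0 0 0 0; 0 0 0 0 0 0 0; 0 0 0 0 0 0 0; 0 -0.005 0 0 0 0 0; 0 -0.01 0 0 0 0 0; 0 -0.02 0 0 0 0 0; 0 -0.03 0 0 0 0 0; 0 -0.035 0.0 0 0 0 0; 0 -0.03 0 0.03 0 0 0; 0 -0.02 0 0.03 0 0 0",
)

```text
time: 15.25
tool_pos: [0.5668, 0.0014, 0.2803]
tcp_rot: [0.459, 0.539, 0.457, -0.538]
ft_force: [0.6, -0.5, -0.1]
finger_gap: -0.0
```

>>> drive_tool(
  targets="0 0 0 0.03 0 0 0; 0 0 0 0.03 0 0 0; 0 0 0 0.03 0 0 0; 0 0 0 0.02 0 0 0; 0 0 0 0 0 0 0; 0 0 0 0 0 0 0; 0 0 0 0 0 0 0; 0 0 0 0 0 0 0; 0 0 0 0 0 0 0; 0 0 0 0 0 0 0",
)

```text
time: 16.25
tool_pos: [0.5483, -0.1064, 0.2773]
tcp_rot: [0.458, 0.539, 0.458, -0.539]
ft_force: [-0.2, -0.6, -0.1]
finger_gap: -0.0
```

```bash
python3 - <<'E'
from station import env
from h import *
o=env.get_obs();c0=env.capture("wrist");cv2.imwrite("pics/w10.png",c0["pixels"][:,:,::-1]);s=env.capture("side")
cv2.imwrite("pics/s10.png",cv2.resize(s["pixels"][205:345,265:425,::-1],None,fx=4,fy=4,interpolation=cv2.INTER_CUBIC))
print(o["time"],o["tool_pos"],w2f(o["tool_pos"]),o["ft_force"],abs(o["joint_vel"]).max())
E
```

```text
16.25 [ 0.54831388 -0.10642444  0.27729078] [-0.0007212  -0.00723741] [-0.20152777 -0.60622172 -0.06561776] 0.004537354068361254
```

View pics/w10.png

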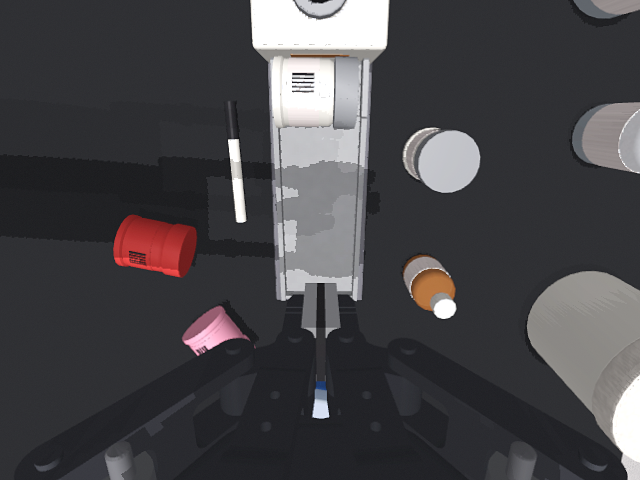

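View pics/s10.png

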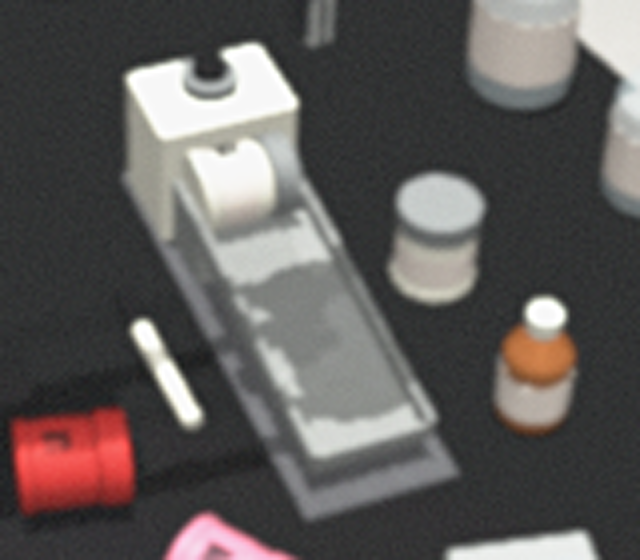

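The wrist picture shows the jar still seated against the reader at (315,92). In the side picture the button is up, the bystanders have not moved, and the gripper touches nothing.

```bash
python3 -c "
from station import env
print(env.job_done())"
```

```text
the job is handed in; nothing more can be done
None
```

The jar is in the pocket against the reader, the button has been pressed and is up again, and the job is handed in. The hand-in reported no verdict.

- **Pushing the jar:** I pushed it with two fingertips, open about 32 mm. It rolled squarely up the gutter and over the crest. From the wrist image its centre measured about 89.5 mm along the fixture, and the axis looked square across the gutter.
- **Pressing the button:** I backed off, shut the fingers and pressed straight down. At the main hold the fingertips were at z = 128.4 mm, about 5.6 mm below the released top. The upward force there was 3–4 N, which matches nearly full travel. I then pressed 1 mm further before lifting clear. There is no direct reading of the button's travel, so the press is judged from force and height.
- **Last checks:** At 16.25 s the jar was still in the pocket and the button looked up. The bystanders near the gutter looked unmoved, and the arm was at rest and clear of everything.
- **Disagreements:** My first fit of the fixture's angle was about 0.02 rad off, and the wrist view corrected it. Above the button, a small unneeded tilt put the tool 4–8 mm off in x, and I fixed that before pressing.

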